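Set the desk pieces on their outlined pads

TASK

Tidy the study desk: set the stapler, the mouse, the marble paperweight and the stamp each upright on the leather pad whose brass outline has its shape, centred inside the outline and turned to line up with it (either way round will do). Set them down gently rather than dropping them, let go of them all, and leave the mug and the pencil cup where they stand.

Things in the scene. Friction and masses are not known exactly. Their poses are not given: they have to be found in the camera images.
- stapler: Loose blue and black desk stapler, about 0.16 kg, lying on its base: footprint 116 x 34 mm (long along its x), 46 mm high. Grip it across the blue top cover (30 mm wide along y, 110 mm long, heights 26 to 46 mm). Below the cover is a 22 mm wide steel magazine (heights 12 to 26 mm), and the base is 12 mm high. Origin: centre of the underside; z up.
- mouse: Loose light grey cordless computer mouse with a thin black band round it, about 0.10 kg: long rounded footprint 98 mm (x) x 58 mm (y), two straight 40 mm sides and half-round ends. 35 mm high, its sides upright up to 28 mm; grip across the 58 mm width. Origin: centre of the underside; z up, x along its length.
- weight: Loose pale marble paperweight, about 0.23 kg: round, 56 mm diameter, upright sides up to 28 mm, low domed top at 40 mm. Origin: centre of the underside; z up.
- stamp: Loose hand stamp, about 0.09 kg: red square base 46 x 46 mm, 22 mm high, with a black square grip 26 x 26 mm in the middle, from 22 to 66 mm high. x and y along the sides of base and grip. Origin: centre of the underside; z up.
- pad_stapler: Flat dark green leather pad fixed to the desk, 142 x 62 mm, 5 mm thick, with a brass outline around a pale blue felt field, level with its top: a long narrow rectangle, 124 x 42 mm inside the brass. Origin: centre of the pad's underside, on the desk (the outline is centred over it); z up, x along its length. The stapler belongs here.
- pad_mouse: Flat dark green leather pad fixed to the desk, 124 x 84 mm, 5 mm thick, with a brass outline around a pale blue felt field, level with its top: a long shape with half-round ends, 106 x 66 mm inside the brass. Origin: centre of the pad's underside, on the desk (the outline is centred over it); z up, x along its length. The mouse belongs here.
- pad_weight: Flat dark green leather pad fixed to the desk, 88 x 88 mm, 5 mm thick, with a brass outline around a pale blue felt field, level with its top: a circle, 64 mm in diameter inside the brass. Origin: centre of the pad's underside, on the desk (the outline is centred over it); z up, x and y along the pad's sides. The paperweight belongs here.
- pad_stamp: Flat dark green leather pad fixed to the desk, 80 x 80 mm, 5 mm thick, with a brass outline around a pale blue felt field, level with its top: a square, 54 x 54 mm inside the brass. Origin: centre of the pad's underside, on the desk (the outline is centred over it); z up, x and y along the sides of the square. The stamp belongs here.
- mug: Bystander, loose: blue mug, 72 mm diameter, 85 mm high, handle sticking out along its +y. Origin: centre of the underside. To be left alone.
- pencup: Bystander, loose: round steel cup, 72 mm diameter, 90 mm high, holding three pencils up to 120 mm high. Origin: centre of the underside. To be left alone.

How it is judged:
At the end, for the whole second after the job is handed in: Each thing is released and at rest, upright (0.1 rad) on its own pad, centres within 12 mm. Stapler and mouse lie along their outlines within 0.25 rad, either way round; the stamp is square to its outline within 0.25 rad (any quarter turn); the paperweight may face any way (horizontal distance between stapler and pad_stapler below 0.012 m and z of stapler in the frame of pad_stapler between 0.002 and 0.009 m and angle between each of stapler, mouse, weight, stamp's own z axis and vertical below 0.1 rad and linear speed of each of stapler, mouse, weight, stamp below 0.02 m/s and angular speed of each of stapler, mouse, weight, stamp below 0.2 rad/s and angle between the x axis of stapler and the x axis of pad_stapler, either way round below 0.25 rad and horizontal distance between mouse and pad_mouse below 0.012 m and z of mouse in the frame of pad_mouse between 0.002 and 0.009 m and angle between the x axis of mouse and the x axis of pad_mouse, either way round below 0.25 rad and horizontal distance between weight and pad_weight below 0.012 m and z of weight in the frame of pad_weight between 0.002 and 0.009 m and horizontal distance between stamp and pad_stamp below 0.012 m and z of stamp in the frame of pad_stamp between 0.002 and 0.009 m and (angle between the x axis of stamp and the x axis of pad_stamp, either way round below 0.25 rad or angle between the x axis of stamp and the y axis of pad_stamp, either way round below 0.25 rad)); the robot touches nothing.
It fails at once if the mug or the pencil cup is moved more than 20 mm or tipped over (distance of any of mug, pencup from where it was at the start of the episode above 0.02 m or angle between any of mug, pencup's own z axis and vertical above 0.4 rad).
It fails at once if a thing is dropped onto its pad from more than about 25 mm (it comes down faster than 0.7 m/s) ((linear speed of stapler above 0.7 m/s and horizontal distance between stapler and pad_stapler below 0.03 m and z of stapler in the frame of pad_stapler below 0.03 m) or (linear speed of mouse above 0.7 m/s and horizontal distance between mouse and pad_mouse below 0.03 m and z of mouse in the frame of pad_mouse below 0.03 m) or (linear speed of weight above 0.7 m/s and horizontal distance between weight and pad_weight below 0.03 m and z of weight in the frame of pad_weight below 0.03 m) or (linear speed of stamp above 0.7 m/s and horizontal distance between stamp and pad_stamp below 0.03 m and z of stamp in the frame of pad_stamp below 0.03 m)).
It also fails if it takes over 118 s, if anything falls off the work surface, if the arm or the gripper's body presses on something with over 40 N, if the wrist force passes 120 N, or if a joint passes its speed limit or range.

ROBOT

A 7-joint arm with a two-finger parallel gripper is mounted at the origin on the work surface. World frame = base frame: x ahead of the robot, y to its left, z up, the work surface at z = 0. Lengths are in m, angles in rad, forces in N, time in s.
With the tool pointing down it reaches from about 0.4 to 0.85 m from the base axis. Payload 10.4 kg.
Tool frame: the origin (TCP) lies at the centre of the arm's flange, where the gripper is bolted on; the fingertips stand 173 mm ahead of it and the grasp point (between the pads) lies 155 mm ahead of it; z points along the fingers, y is the line along which they close (so a half turn about z gives the same grasp; the last joint's range is limited). The gripper opens to 85 mm and grips with 20 to 120 N. Pads are 22 mm wide; open, the fingers measure 114 mm over their backs; the gripper's body (76 mm by 85 mm) begins 54 mm behind the grasp point. The pads swing forward as they close: fully open they stand 13 mm farther back than shut.
Start: joints at [1.23, 0.332, -0.065, 1.46, 0.022, 1.35, -0.088], TCP at [0.195, -0.594, 0.405] pointing down, gripper open.
Joint ranges: [-2.6, 2.6], [-0.5, 2.12], [-1.47, 1.34], [0.16, 2.42], [-1.27, 4.41], [0.06, 2.06], [-2.6, 2.6]. Speed limits (rad/s): [2.22, 2.22, 2.79, 2.79, 3.14, 3.14, 3.14].

INTERFACE

Orientations are given as a unit quaternion [x, y, z, w].
In Python, from workcell import manip, viewer, finder gives the robot as it stands.
- The arm moves only by the tool arm_command, never from a script. Its argument "plan" is a list of rows, each an object with "dp": the shift along the tool's x, y, z in mm, a list of three; "spin": the turn about the tool's z in rad. A call has 1 to 5 rows; each row shifts and turns the commanded pose from where the row before left it, along the tool's axes as they then stand; what a row does not reach is not made up. A row lasts 1/10 s, in which the tool goes at most 50 mm and 8.59 degrees, less where a joint would pass 70% of its speed; a pose out of reach is approached as far as the arm can. A call is refused whole if a number of a shift passes 50 or a number of a turn 0.15, either way. A call with a gripper value outside its range is refused whole. "grip" is the closure, from -1 (fully open) to 1 (shut), set as the call begins (left out, the last holds). The fingers move at their own pace and stop on an object; "newtons" is the grip in N (left out, the last holds). Time passes only in rows, so rows that do not move let the fingers close. It gives the time, the measured TCP pose, the force, the opening and the grip force at its end, in the units of the state.
- manip.get_obs(): the state, without advancing time (a new reading comes with each control period).
- viewer.camera(name): name is "scene" or "top" or "wrist"; returns the picture (420x560x3 uint8, blue, green, red); there is no depth.
- viewer.camera_params(name): a dict with "vertical_fov" (degrees; the focal length in pixels is half the picture's height over the tangent of half this angle, whatever the lens; pixels are square), "cx", "cy" (the principal point, pixels), "k1" (the pictures are not rectified: a ray, as slopes to the right and down, at radius r is drawn at 1 + k1 r^2 times it, then the intrinsics apply), "R" (3x3) and "t" (3): a world point X has camera coordinates R X + t; the wrist camera has in their place "T_tool_cam" (4x4, takes a point from camera to tool coordinates, whose origin is the TCP and whose axes are the flange's). Camera axes: x right, y down, z forward; pixel columns grow to the right and rows downward; lengths in m; the calibration is good to about 2 mm. A picture is of the moment at which its call begins: read the wrist's pose just before it. camera_params takes no time and is no camera call.
- manip.hand_in(): hands the job in; it is judged then, once.
Trained networks look in the newest picture that a camera, given by its name, has taken for a name from the list of things; names that differ only in an ending like _2 or _b are one class to them, and where a whole thing is asked for, a point or a joint stands for the part that bears it (a point fixed in the world has none). Each returns a list of dicts, best first, with "score" (0 to 1); they miss things now and then, are a little off and sometimes report something else, mostly with a low value. They report only what shows in the picture. A call takes as long as a camera call.
- finder.find_in(camera, thing): "position" ([x, y, z] in m, in world coordinates, good to about 4 mm: the middle of the surface that is visible of it).
The state is a dict: "clock": time; "joint_pos": joint angles; "joint_velocities": joint speeds; "tau": joint torques, N m; "position": TCP position; "ee_rot": TCP orientation; "ft_force": force on the tool from outside, world axes, zero at the start; "torque": the same for the moment, N m; "grip_width": opening from 0.0 (shut) to 1.0 (fully open); "grasp_force": force on a finger pad.
Only numpy, scipy, OpenCV 4.12 (cv2) and the standard library are available. Lean on these libraries where they do the work, as an engineer would, in place of code of your own. Each camera call takes 0.05 s, during which the arm holds its last target. There are 200 camera calls.

## Working session

There is one attempt and no reset: what is moved stays moved. The work goes in short steps, Python scripts to look and compute and a tool call to move; the robot and the scene stay as the last step left them, time stands still between calls to the robot, and variables do not carry over. Pictures are saved under pics/ and viewed, at most 14 in all, crops included, and the job is handed in when it is done.

Besides the shell and the picture viewer there is one more tool, called after "Emit:" as name([rows], argument=value, ...), one row to a line, values as JSON. arm_command: Moves the arm, as the interface text tells. Its arguments: {"type":"object","properties":{"plan":{"type":"array","items":{"type":"object","properties":{"dp":{"type":"array","items":{"type":"number"}},"spin":{"type":"number"}}}},"grip":{"type":"number"},"newtons":{"type":"number"}},"required":["plan"]}

```bash
mkdir -p pics; ls
cat > h.py <<'E'
import numpy as np, cv2
from workcell import manip, viewer, finder
from scipy.spatial.transform import Rotation as Ro
E
python3 - <<'E'
from h import *
o=manip.get_obs();print({k:np.round(v,3).tolist() for k,v in o.items()})
for c in ["top","scene"]:
    im=viewer.camera(c);cv2.imwrite(f"pics/{c}0.png",im);p=viewer.camera_params(c);print(c,p)
    for t in ["stapler","mouse","weight","stamp","pad_stapler","pad_mouse","pad_weight","pad_stamp","mug","pencup"]:
        r=finder.find_in(c,t);print(t,[(np.round(d["position"],3).tolist(),round(d["score"],2)) for d in r[:3]])
print(viewer.camera_params("wrist"))
E
```

```text
pics
{'clock': 0.0, 'joint_pos': [1.23, 0.333, -0.065, 1.461, 0.022, 1.35, -0.089], 'joint_velocities': [0.0, -0.001, 0.0, -0.002, -0.0, 0.0, -0.0], 'tau': [0.0, -62.546, 0.05, -39.161, 0.016, 0.01, 0.0], 'position': [0.195, -0.594, 0.404], 'ee_rot': [0.987, 0.158, -0.0, -0.001], 'ft_force': [0.03, -1.22, 0.373], 'torque': [-0.014, -0.014, 0.015], 'grasp_force': 0.0, 'grip_width': 1.002}
top {'vertical_fov': 50.212504673247295, 'cx': 286.7918006058995, 'cy': 215.39173377881943, 'k1': -0.08742327806877581, 'R': array([[-0.00909522, -0.99988354, -0.01225473],
       [-0.98269129,  0.01120514, -0.18491154],
       [ 0.18502732,  0.01036081, -0.98267876]]), 't': array([0.00234267, 0.49762737, 1.15962422])}
stapler [([0.436, 0.108, 0.046], 0.83)]
mouse [([0.64, -0.16, 0.033], 0.66)]
weight [([0.554, -0.403, 0.034], 0.91)]
stamp [([0.51, -0.237, 0.035], 0.66), ([0.338, 0.296, 0.017], 0.58)]
pad_stapler [([0.54, 0.42, 0.006], 0.95)]
pad_mouse [([0.679, 0.149, 0.002], 0.68)]
pad_weight [([0.422, -0.119, 0.007], 0.84)]
pad_stamp [([0.343, -0.298, 0.007], 0.95)]
mug [([0.509, -0.237, 0.036], 0
[... 637 characters left out ...]
15, 0.005], 0.97)]
pad_stamp [([0.347, -0.292, 0.005], 0.92), ([0.684, 0.151, 0.003], 0.61), ([0.57, -0.402, 0.031], 0.45)]
mug [([0.522, -0.23, 0.051], 0.67)]
pencup [([0.516, 0.254, 0.065], 0.83), ([0.441, 0.108, 0.04], 0.64)]
{'vertical_fov': 63.715708874050705, 'cx': 279.777917529495, 'cy': 213.82123385876145, 'k1': -0.016783890361710824, 'T_tool_cam': array([[-5.36708922e-04, -9.65900900e-01, -2.58911497e-01,
         6.62020897e-02],
       [ 9.99999736e-01, -3.91661001e-04, -6.11803914e-04,
         2.80197753e-04],
       [ 4.89536416e-04, -2.58911757e-01,  9.65900855e-01,
         3.09010749e-02],
       [ 0.00000000e+00,  0.00000000e+00,  0.00000000e+00,
         1.00000000e+00]])}
```

```bash
cat >> h.py <<'E'
def cam(c,obs=None):
    p=viewer.camera_params(c)
    if c!="wrist": return p,np.array(p["R"]),np.array(p["t"])
    T=np.array(p["T_tool_cam"]);Rw=Ro.from_quat(obs["ee_rot"]).as_matrix()
    Rc=Rw@T[:3,:3];tc=Rw@T[:3,3]+obs["position"]
    return p,Rc.T,-Rc.T@tc
def project(c,X,obs=None):
    p,R,t=cam(c,obs);q=np.asarray(X)@R.T+t;s=q[...,:2]/q[...,2:]
    s=s*(1+p["k1"]*(s**2).sum(-1,keepdims=True))
    f=210/np.tan(np.radians(p["vertical_fov"]/2))
    return s*f+[p["cx"],p["cy"]]
def ortho(c,im,x0,x1,y0,y1,z,s,obs=None):
    """map seen from above: rows down = -x, columns right = -y; s px per m"""
    xs=np.arange(x1,x0,-1/s);ys=np.arange(y1,y0,-1/s)
    Y,X=np.meshgrid(ys,xs);q=project(c,np.stack([X,Y,0*X+z],-1),obs).astype(np.float32)
    return cv2.remap(im,q,None,cv2.INTER_LINEAR)
E
python3 - <<'E'
from h import *
im=cv2.imread("pics/top0.png")
o=ortho("top",im,.25,.8,-.5,.5,.005,800)
cv2.imwrite("pics/o0.png",o)
E
```

```text
(no output)
```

View pics/o0.png

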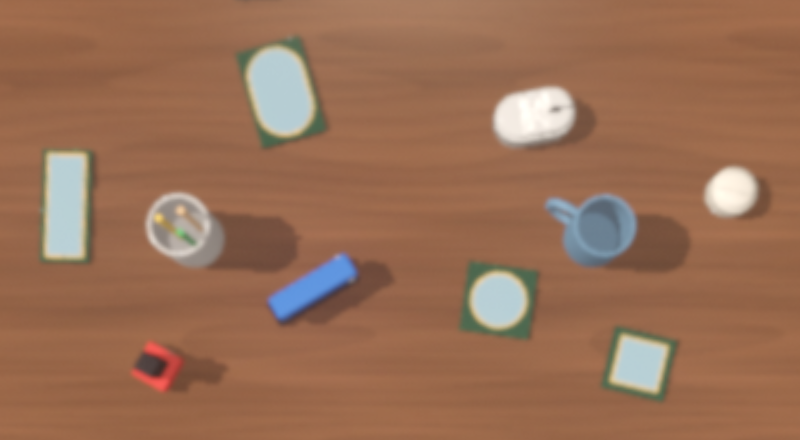

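View pics/scene0.png

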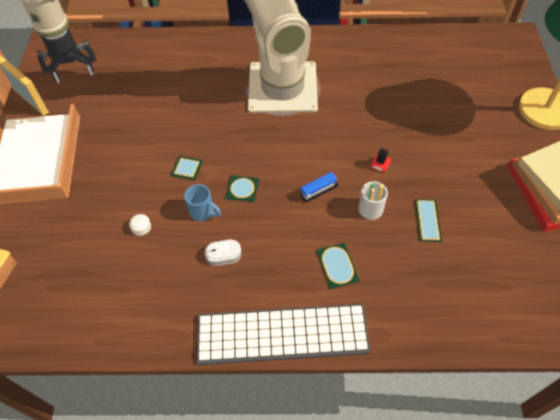

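```bash
cat >> h.py <<'E'
def blob(o,x1,y1,s,mask,near,rad=.09):
    """largest blob near the given world xy -> centre xy, angle of long side (world), size"""
    H,W=mask.shape;m=mask.astype(np.uint8)
    c=np.array([(y1-near[1])*s,(x1-near[0])*s]);k=np.zeros_like(m);cv2.circle(k,tuple(int(v) for v in c),int(rad*s),1,-1)
    m=cv2.morphologyEx(m&k,cv2.MORPH_OPEN,np.ones((3,3),np.uint8))
    cs,_=cv2.findContours(m,cv2.RETR_EXTERNAL,cv2.CHAIN_APPROX_NONE)
    if not cs: return None
    h=cv2.convexHull(max(cs,key=cv2.contourArea))
    b=cv2.boxPoints(cv2.minAreaRect(h));w=np.stack([x1-b[:,1]/s,y1-b[:,0]/s],-1)
    e=[w[1]-w[0],w[2]-w[1]];n=[np.linalg.norm(v) for v in e];l=e[int(np.argmax(n))]
    a=np.arctan2(l[1],l[0]);a=(a+np.pi/2)%np.pi-np.pi/2
    return np.round(w.mean(0),4).tolist(),round(float(a),3),np.round(sorted(n),4).tolist()
def masks(o):
    h=cv2.cvtColor(o,cv2.COLOR_BGR2HSV).astype(int);H,S,V=h[...,0],h[...,1],h[...,2]
    return dict(felt=(H>85)&(H<112)&(S>25)&(S<115)&(V>120),blue=(H>103)&(H<125)&(S>=130)&(V>90),
      red=((H<6)|(H>174))&(S>150)&(V>110),white=(S<75)&(V>140),black=(V<60),green=(H>45)&(H<100)&(V<110)&(S>60))
E
python3 - <<'E'
from h import *
N=dict(pad_stapler=("felt",.005,(.545,.42)),pad_mouse=("felt",.005,(.68,.15)),pad_weight=("felt",.005,(.424,-.118)),pad_stamp=("felt",.005,(.345,-.295)),
 stapler=("blue",.046,(.44,.108)),mouse=("white",.028,(.65,-.16)),weight=("white",.028,(.56,-.402)),stampb=("red",.022,(.34,.3)),stampt=("black",.066,(.34,.3)))
for c in ["top","scene"]:
    im=cv2.imread(f"pics/{c}0.png")
    for n,(k,z,p) in N.items():
        o=ortho(c,im,.2,.9,-.6,.6,z,1500);print(c,n,blob(o,.9,.6,1500,masks(o)[k],p,.07))
print(Ro.from_quat(manip.get_obs()["ee_rot"]).as_matrix().round(3))
E
```

```text
top pad_stapler ([0.5432000160217285, 0.41909998655319214], -0.029, [0.03290000185370445, 0.1143999993801117])
top pad_mouse ([0.6858999729156494, 0.14980000257492065], 0.295, [0.05660000070929527, 0.09610000252723694])
top pad_weight ([0.4253000020980835, -0.12330000102519989], -1.571, [0.053300000727176666, 0.053300000727176666])
top pad_stamp ([0.3458999991416931, -0.298799991607666], 1.34, [0.04500000178813934, 0.045499999076128006])
top stapler ([0.4350999891757965, 0.10509999841451645], -1.029, [0.027899999171495438, 0.10689999908208847])
top mouse ([0.6485000252723694, -0.1639000028371811], -1.326, [0.06790000200271606, 0.10540000349283218])
top weight ([0.5552999973297119, -0.40630000829696655], -1.571, [0.06129999831318855, 0.06599999964237213])
top stampb ([0.34049999713897705, 0.2985000014305115], 1.061, [0.049400001764297485, 0.05220000073313713])
top stampt None
scene pad_stapler ([0.5414999723434448, 0.4196999967098236], -0.029, [0.0364999994635582, 0.11940000206232071])
scene pad_mouse ([0.6847000122070312, 0.15060000121593475], 0.278, [0.06040000170469284, 0.09969999641180038])
scene pad_weight ([0.424699991941452, -0.12200000137090683], -1.571, [0.0560000017285347, 0.0560000017285347])
scene pad_stamp ([0.34470000863075256, -0.29809999465942383], -0.227, [0.0478999987244606, 0.04839999973773956])
scene stapler ([0.4440999925136566, 0.1062999963760376], -1.039, [0.03739999979734421, 0.1128000020980835])
scene mouse ([0.6557000279426575, -0.16259999573230743], -1.378, [0.07569999992847443, 0.09910000115633011])
scene weight ([0.5649999976158142, -0.40540000796318054], 0.381, [0.0575999990105629, 0.07289999723434448])
scene stampb ([0.3483000099658966, 0.29919999837875366], -0.482, [0.05350000038743019, 0.06369999796152115])
scene stampt ([0.3564999997615814, 0.29600000381469727], -0.418, [0.023000000044703484, 0.048700001090765])
[[ 0.95   0.312  0.   ]
 [ 0.312 -0.95  -0.   ]
 [ 0.     0.    -1.   ]]
```

Emit:
arm_command([
  {"dp": [40,-7,5]},
  {"dp": [40,-7,5]},
  {"dp": [40,-7,5]},
  {"dp": [40,-7,5]},
  {"dp": [40,-7,5]},
], grip=-1, newtons=40)

```text
invalid input at $.plan[0]: expected keys dp, spin
```

Emit:
arm_command([
  {"dp": [40,-7,5]},
  {"dp": [40,-7,5]},
  {"dp": [40,-7,5]},
  {"dp": [40,-7,5]},
  {"dp": [40,-7,5]},
])

```text
invalid input at $.plan[0]: expected keys dp, spin
```

Emit:
arm_command([
  {"dp": [0,0,0]},
  {"dp": [0,0,0]},
  {"dp": [0,0,0]},
])

```text
invalid input at $.plan[0]: expected keys dp, spin
```

```bash
cat >> h.py <<'E'
def go(x,y,yaw=None,obs=None):
    """prints shift along tool x,y in mm to the target, and the spin (mod pi)"""
    o=obs or manip.get_obs();R=Ro.from_quat(o["ee_rot"]).as_matrix();p=np.array(o["position"])
    d=(R.T@np.array([x-p[0],y-p[1],0]))*1000;cur=np.arctan2(R[1,0],R[0,0])
    s=None if yaw is None else -(((yaw-cur)+np.pi/2)%np.pi-np.pi/2)
    print("pos",p.round(4),"yaw",round(cur,3),"-> dx,dy",d[:2].round(1),"spin",s,"az-rel",None if s is None else round(cur-s-np.arctan2(y,x),2))
def wlook(name,kind,z,near,rad=.07):
    o=manip.get_obs();im=viewer.camera("wrist");cv2.imwrite(f"pics/{name}.png",im)
    x1,y1=near[0]+.1,near[1]+.1
    ot=ortho("wrist",im,x1-.2,x1,y1-.2,y1,z,2500,o)
    r=blob(ot,x1,y1,2500,masks(ot)[kind],near,rad);print(name,kind,r);return r,o,ot
E
python3 - <<'E'
from h import *
r,o,ot=wlook("w1","white",.028,(.557,-.405))
print(finder.find_in("wrist","weight")[:1])
if r: go(*r[0],obs=o)
E
```

```text
w1 white None
[]
```

View pics/w1.png

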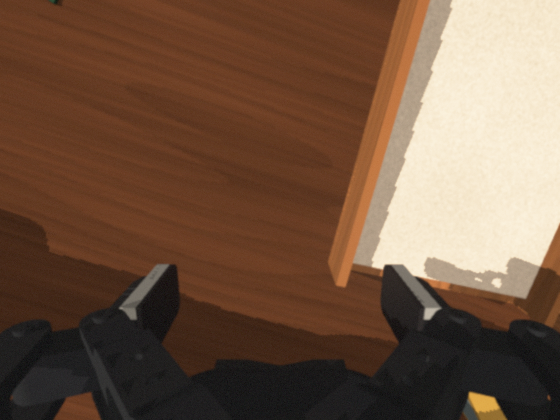

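Emit:
arm_command([
  {"dp": [40,-7,5],"spin": 0},
  {"dp": [40,-7,5],"spin": 0},
  {"dp": [40,-7,5],"spin": 0},
  {"dp": [40,-7,5],"spin": 0},
  {"dp": [40,-7,5],"spin": 0},
], grip=-1, newtons=40)

```text
clock: 1.7
position: [0.3756, -0.497, 0.3797]
ee_rot: [0.987, 0.158, 0.0, 0.0]
ft_force: [0.1, -1.0, 0.4]
grip_width: 1.002
grasp_force: 0.0
```

Emit:
arm_command([
  {"dp": [40,-7,5],"spin": 0},
  {"dp": [40,-7,5],"spin": 0},
  {"dp": [40,-7,5],"spin": 0},
  {"dp": [40,-7,5],"spin": 0},
  {"dp": [40,-7,5],"spin": 0},
])

```text
clock: 2.2
position: [0.5547, -0.4014, 0.3546]
ee_rot: [0.987, 0.158, 0.0, 0.0]
ft_force: [1.5, -0.5, 0.6]
grip_width: 1.0
grasp_force: 0.0
```

Emit:
arm_command([
  {"dp": [0,0,0],"spin": 0},
  {"dp": [0,0,0],"spin": 0},
  {"dp": [0,0,0],"spin": 0},
])

```text
clock: 2.5
position: [0.5526, -0.4033, 0.3548]
ee_rot: [0.988, 0.157, -0.0, 0.0]
ft_force: [-1.0, -0.3, -0.6]
grip_width: 1.001
grasp_force: 0.0
```

Run:
```python
from h import *
r,o,ot=wlook("w2","white",.028,(.557,-.405))
print(finder.find_in("wrist","weight")[:1])
if r: go(*r[0],obs=o)
```

```text
w2 white ([0.5586000084877014, -0.4081999957561493], -0.0, [0.0551999993622303, 0.0568000003695488])
[{'position': [0.558, -0.4053, 0.0371], 'score': 0.94}]
pos [ 0.5526 -0.4033  0.3548] yaw 0.316 -> dx,dy [4.2 6.6] spin None az-rel None
```

View pics/w2.png

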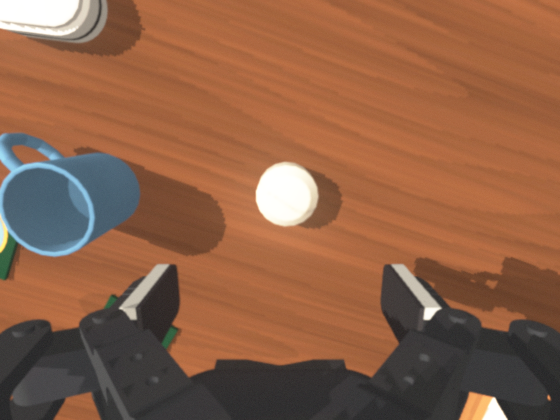

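Emit:
arm_command([
  {"dp": [4,6,30],"spin": 0},
  {"dp": [0,0,40],"spin": 0},
  {"dp": [0,0,40],"spin": 0},
  {"dp": [0,0,40],"spin": 0},
  {"dp": [0,0,25],"spin": 0},
])

```text
clock: 3.1
position: [0.5573, -0.4072, 0.1767]
ee_rot: [0.988, 0.157, -0.001, -0.001]
ft_force: [0.0, -0.2, -0.3]
grip_width: 1.0
grasp_force: 0.0
```

Emit:
arm_command([
  {"dp": [0,0,4],"spin": 0},
  {"dp": [0,0,0],"spin": 0},
  {"dp": [0,0,0],"spin": 0},
])

```text
clock: 3.4
position: [0.5595, -0.4075, 0.178]
ee_rot: [0.987, 0.158, 0.001, 0.001]
ft_force: [0.1, 0.2, 0.9]
grip_width: 1.001
grasp_force: 0.0
```

Emit:
arm_command([
  {"dp": [0,0,0],"spin": 0},
  {"dp": [0,0,0],"spin": 0},
  {"dp": [0,0,0],"spin": 0},
  {"dp": [0,0,0],"spin": 0},
  {"dp": [0,0,0],"spin": 0},
], grip=1)

```text
clock: 3.9
position: [0.5595, -0.4071, 0.1775]
ee_rot: [0.987, 0.158, 0.001, 0.001]
ft_force: [-1.5, 0.4, 7.8]
grip_width: 0.637
grasp_force: 41.8
```

Emit:
arm_command([
  {"dp": [0,0,0],"spin": 0},
  {"dp": [0,0,0],"spin": 0},
  {"dp": [0,0,0],"spin": 0},
  {"dp": [0,0,0],"spin": 0},
  {"dp": [0,0,0],"spin": 0},
])

```text
clock: 4.4
position: [0.5595, -0.4071, 0.1775]
ee_rot: [0.987, 0.158, 0.001, 0.001]
ft_force: [-2.1, 0.4, 6.9]
grip_width: 0.633
grasp_force: 41.8
```

Emit:
arm_command([
  {"dp": [0,0,-20],"spin": 0},
  {"dp": [0,0,-40],"spin": 0},
  {"dp": [0,0,-40],"spin": 0},
  {"dp": [0,0,-40],"spin": 0},
  {"dp": [0,0,-30],"spin": 0},
])

```text
clock: 4.9
position: [0.5591, -0.4066, 0.3489]
ee_rot: [0.987, 0.158, 0.001, 0.001]
ft_force: [0.0, -0.0, -2.5]
grip_width: 0.634
grasp_force: 43.8
```

Emit:
arm_command([
  {"dp": [-5,-39,0],"spin": 0},
  {"dp": [-5,-39,0],"spin": 0},
  {"dp": [-5,-39,0],"spin": 0},
  {"dp": [-5,-39,0],"spin": 0},
  {"dp": [-5,-39,0],"spin": 0},
])

```text
clock: 5.4
position: [0.4734, -0.2277, 0.3458]
ee_rot: [0.987, 0.158, -0.0, 0.0]
ft_force: [0.8, 0.5, -2.2]
grip_width: 0.629
grasp_force: 43.7
```

Emit:
arm_command([
  {"dp": [-5,-39,0],"spin": 0},
  {"dp": [-5,-39,0],"spin": 0},
  {"dp": [-4,-39,0],"spin": 0},
  {"dp": [0,0,0],"spin": 0},
  {"dp": [0,0,0],"spin": 0},
])

```text
clock: 5.9
position: [0.4243, -0.122, 0.3462]
ee_rot: [0.987, 0.159, 0.0, 0.001]
ft_force: [0.6, -0.8, -2.6]
grip_width: 0.641
grasp_force: 43.8
```

Run:
```python
from h import *
wlook("w3","felt",.005,(.425,-.123)); go(.425,-.1225)
```

```text
w3 felt ([0.4284000098705292, -0.12020000070333481], -1.246, [0.05510000139474869, 0.061400000005960464])
pos [ 0.4245 -0.1228  0.346 ] yaw 0.318 -> dx,dy [ 0.6 -0.1] spin None az-rel None
```

View pics/w3.png

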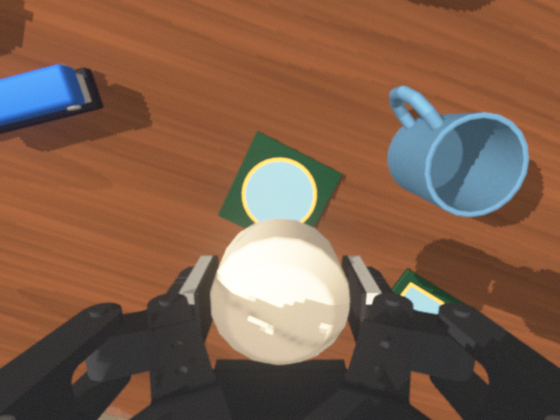

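Emit:
arm_command([
  {"dp": [1,0,40],"spin": 0},
  {"dp": [0,0,40],"spin": 0},
  {"dp": [0,0,40],"spin": 0},
  {"dp": [0,0,25],"spin": 0},
  {"dp": [0,0,10],"spin": 0},
])

```text
clock: 6.45
position: [0.4247, -0.1229, 0.1882]
ee_rot: [0.988, 0.157, -0.002, -0.001]
ft_force: [-0.1, -0.0, -2.2]
grip_width: 0.639
grasp_force: 43.8
```

Emit:
arm_command([
  {"dp": [0,0,5],"spin": 0},
  {"dp": [0,0,2],"spin": 0},
  {"dp": [0,0,0],"spin": 0},
  {"dp": [0,0,0],"spin": 0},
])

```text
clock: 6.85
position: [0.426, -0.1224, 0.1847]
ee_rot: [0.987, 0.158, 0.001, 0.001]
ft_force: [0.5, -0.3, -3.7]
grip_width: 0.635
grasp_force: 43.8
```

Emit:
arm_command([
  {"dp": [0,0,2],"spin": 0},
  {"dp": [0,0,0],"spin": 0},
  {"dp": [0,0,0],"spin": 0},
])

```text
clock: 7.15
position: [0.426, -0.1224, 0.1824]
ee_rot: [0.987, 0.158, 0.001, 0.0]
ft_force: [0.6, -0.5, 5.4]
grip_width: 0.638
grasp_force: 44.6
```

Emit:
arm_command([
  {"dp": [0,0,0],"spin": 0},
  {"dp": [0,0,0],"spin": 0},
  {"dp": [0,0,0],"spin": 0},
  {"dp": [0,0,0],"spin": 0},
  {"dp": [0,0,0],"spin": 0},
], grip=-1)

```text
clock: 7.65
position: [0.4255, -0.1222, 0.1816]
ee_rot: [0.987, 0.158, -0.0, 0.0]
ft_force: [-0.2, 0.6, 0.1]
grip_width: 0.996
grasp_force: 0.0
```

Emit:
arm_command([
  {"dp": [0,0,-15],"spin": 0},
  {"dp": [0,0,-25],"spin": 0},
  {"dp": [0,0,-40],"spin": -0.147},
  {"dp": [0,0,-40],"spin": -0.147},
  {"dp": [0,0,-40],"spin": -0.147},
])

```text
clock: 8.15
position: [0.4252, -0.122, 0.3433]
ee_rot: [0.928, 0.373, -0.0, -0.0]
ft_force: [0.4, -1.3, 0.0]
grip_width: 0.998
grasp_force: 0.0
```

Emit:
arm_command([
  {"dp": [0,0,0],"spin": -0.147},
  {"dp": [0,0,0],"spin": -0.147},
  {"dp": [0,0,0],"spin": -0.147},
  {"dp": [0,0,0],"spin": -0.147},
  {"dp": [0,0,0],"spin": -0.147},
])

```text
clock: 8.65
position: [0.4254, -0.1221, 0.3416]
ee_rot: [0.732, 0.682, -0.0, 0.0]
ft_force: [-0.3, 0.8, 0.3]
grip_width: 1.0
grasp_force: 0.0
```

Emit:
arm_command([
  {"dp": [0,0,0],"spin": -0.147},
  {"dp": [0,0,0],"spin": -0.147},
  {"dp": [-15,35,0],"spin": 0},
  {"dp": [-15,35,0],"spin": 0},
  {"dp": [-15,35,0],"spin": 0},
])

```text
clock: 9.15
position: [0.539, -0.1439, 0.3417]
ee_rot: [0.627, 0.779, -0.0, 0.0]
ft_force: [0.3, -0.2, -0.9]
grip_width: 1.0
grasp_force: 0.0
```

Emit:
arm_command([
  {"dp": [-15,35,0],"spin": 0},
  {"dp": [-15,35,0],"spin": 0},
  {"dp": [-15,35,0],"spin": 0},
  {"dp": [0,0,0],"spin": 0},
  {"dp": [0,0,0],"spin": 0},
])

```text
clock: 9.65
position: [0.6502, -0.1647, 0.3405]
ee_rot: [0.626, 0.78, -0.0, -0.001]
ft_force: [-0.0, 0.0, -0.4]
grip_width: 1.0
grasp_force: 0.0
```

Run:
```python
from h import *
r,o,ot=wlook("w4","white",.028,(.652,-.163),.09)
print(finder.find_in("wrist","mouse")[:1])
if r: go(*r[0],r[1],obs=o)
```

```text
w4 white ([0.6496999859809875, -0.16279999911785126], -1.379, [0.05900000035762787, 0.09790000319480896])
[{'position': [0.6474, -0.1605, 0.0387], 'score': 0.58}]
pos [ 0.6502 -0.1647  0.3405] yaw 1.788 -> dx,dy [ 1.9 -0.1] spin 0.02555436956635404 az-rel 2.01
```

View pics/w4.png

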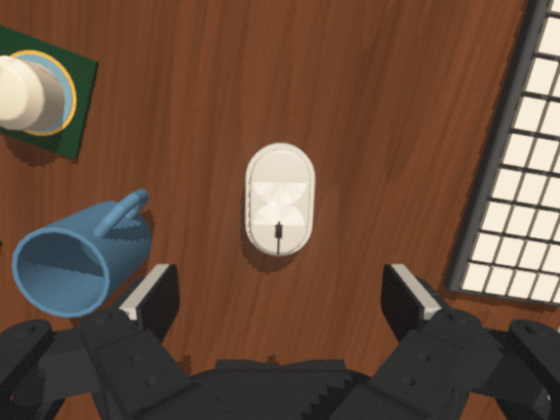

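Emit:
arm_command([
  {"dp": [2,0,30],"spin": 0.02},
  {"dp": [0,0,40],"spin": 0},
  {"dp": [0,0,40],"spin": 0},
  {"dp": [0,0,35],"spin": 0},
  {"dp": [0,0,15],"spin": 0},
])

```text
clock: 10.25
position: [0.6476, -0.1629, 0.179]
ee_rot: [0.634, 0.773, -0.001, -0.002]
ft_force: [-1.4, -0.0, -0.6]
grip_width: 0.996
grasp_force: 0.0
```

Emit:
arm_command([
  {"dp": [0,0,0],"spin": 0},
  {"dp": [0,0,0],"spin": 0},
])

```text
clock: 10.45
position: [0.65, -0.163, 0.1838]
ee_rot: [0.634, 0.773, 0.0, 0.001]
ft_force: [0.6, -1.0, 0.1]
grip_width: 1.0
grasp_force: 0.0
```

Emit:
arm_command([
  {"dp": [0,0,0],"spin": 0},
  {"dp": [0,0,0],"spin": 0},
  {"dp": [0,0,0],"spin": 0},
  {"dp": [0,0,0],"spin": 0},
  {"dp": [0,0,0],"spin": 0},
], grip=1)

```text
clock: 10.95
position: [0.6502, -0.163, 0.1838]
ee_rot: [0.634, 0.773, 0.001, 0.001]
ft_force: [-0.7, 0.7, 7.3]
grip_width: 0.665
grasp_force: 43.3
```

Emit:
arm_command([
  {"dp": [0,0,0],"spin": 0},
  {"dp": [0,0,0],"spin": 0},
  {"dp": [0,0,0],"spin": 0},
])

```text
clock: 11.25
position: [0.6502, -0.1631, 0.1838]
ee_rot: [0.634, 0.773, 0.001, 0.001]
ft_force: [-1.7, 0.3, 6.2]
grip_width: 0.666
grasp_force: 43.3
```

Emit:
arm_command([
  {"dp": [0,0,-10],"spin": 0},
  {"dp": [0,0,-20],"spin": 0},
  {"dp": [0,0,-30],"spin": 0},
  {"dp": [0,0,0],"spin": 0},
])

```text
clock: 11.65
position: [0.651, -0.163, 0.2473]
ee_rot: [0.634, 0.773, 0.002, 0.003]
ft_force: [-0.1, 0.4, -1.2]
grip_width: 0.667
grasp_force: 43.2
```

Emit:
arm_command([
  {"dp": [0,0,-20],"spin": 0.148},
  {"dp": [0,0,-20],"spin": 0.148},
  {"dp": [0,0,-20],"spin": 0.148},
  {"dp": [0,0,-20],"spin": 0.148},
  {"dp": [0,0,-10],"spin": 0.148},
])

```text
clock: 12.15
position: [0.6497, -0.1628, 0.3342]
ee_rot: [0.872, 0.489, 0.001, 0.001]
ft_force: [-0.2, 0.8, -1.7]
grip_width: 0.664
grasp_force: 43.2
```

Emit:
arm_command([
  {"dp": [0,0,0],"spin": 0.148},
  {"dp": [0,0,0],"spin": 0.148},
  {"dp": [0,0,0],"spin": 0.148},
  {"dp": [0,0,0],"spin": 0.148},
  {"dp": [0,0,0],"spin": 0.148},
])

```text
clock: 12.65
position: [0.6494, -0.1627, 0.332]
ee_rot: [0.99, 0.14, 0.0, -0.0]
ft_force: [0.6, -0.3, -1.7]
grip_width: 0.665
grasp_force: 43.2
```

Emit:
arm_command([
  {"dp": [15,-36,0],"spin": 0},
  {"dp": [15,-36,0],"spin": 0},
  {"dp": [15,-36,0],"spin": 0},
  {"dp": [15,-36,0],"spin": 0},
  {"dp": [15,-36,0],"spin": 0},
])

```text
clock: 13.15
position: [0.6702, 0.0326, 0.3321]
ee_rot: [0.99, 0.143, 0.0, -0.0]
ft_force: [0.8, 0.3, -1.5]
grip_width: 0.671
grasp_force: 43.2
```

Emit:
arm_command([
  {"dp": [15,-36,0],"spin": 0},
  {"dp": [15,-36,0],"spin": 0},
  {"dp": [15,-36,0],"spin": 0},
  {"dp": [0,0,0],"spin": 0},
  {"dp": [0,0,0],"spin": 0},
])

```text
clock: 13.65
position: [0.6825, 0.1488, 0.3317]
ee_rot: [0.989, 0.145, -0.0, -0.0]
ft_force: [0.4, -1.3, -0.9]
grip_width: 0.668
grasp_force: 43.2
```

Run:
```python
from h import *
wlook("w5","felt",.005,(.685,.15)); go(.685,.150,.285)
```

```text
w5 felt ([0.7210000157356262, 0.16140000522136688], -1.274, [0.03139999881386757, 0.06300000101327896])
pos [0.6828 0.147  0.3317] yaw 0.288 -> dx,dy [ 3.  -2.2] spin 0.0029676530855116123 az-rel 0.07
```

View pics/w5.png

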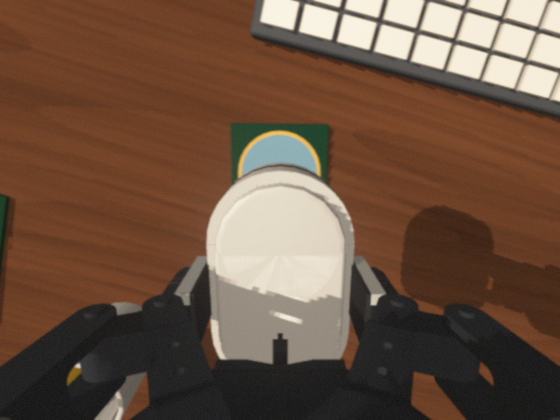

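Emit:
arm_command([
  {"dp": [4,-3,30],"spin": 0},
  {"dp": [0,0,40],"spin": 0},
  {"dp": [0,0,35],"spin": 0},
  {"dp": [0,0,20],"spin": 0},
  {"dp": [0,0,10],"spin": 0},
])

```text
clock: 14.2
position: [0.6854, 0.1492, 0.1943]
ee_rot: [0.99, 0.142, -0.002, 0.001]
ft_force: [0.0, 0.6, 0.2]
grip_width: 0.668
grasp_force: 43.2
```

Emit:
arm_command([
  {"dp": [0,0,5],"spin": 0},
  {"dp": [0,0,2],"spin": 0},
  {"dp": [0,0,0],"spin": 0},
  {"dp": [0,0,0],"spin": 0},
])

```text
clock: 14.6
position: [0.6863, 0.1513, 0.191]
ee_rot: [0.99, 0.143, 0.001, -0.0]
ft_force: [0.1, 1.2, -1.2]
grip_width: 0.667
grasp_force: 43.2
```

Emit:
arm_command([
  {"dp": [0,0,2],"spin": 0},
  {"dp": [0,0,1],"spin": 0},
  {"dp": [0,0,0],"spin": 0},
])

```text
clock: 14.9
position: [0.6863, 0.1515, 0.1888]
ee_rot: [0.99, 0.143, 0.001, 0.0]
ft_force: [-4.4, -0.3, 10.9]
grip_width: 0.67
grasp_force: 44.5
```

Emit:
arm_command([
  {"dp": [0,0,0],"spin": 0},
  {"dp": [0,0,0],"spin": 0},
  {"dp": [0,0,0],"spin": 0},
  {"dp": [0,0,0],"spin": 0},
  {"dp": [0,0,0],"spin": 0},
], grip=-1)

```text
clock: 15.4
position: [0.6858, 0.1513, 0.1865]
ee_rot: [0.99, 0.143, -0.0, 0.0]
ft_force: [1.0, 0.4, -0.6]
grip_width: 0.998
grasp_force: 0.0
```

Emit:
arm_command([
  {"dp": [0,0,-15],"spin": 0},
  {"dp": [0,0,-25],"spin": 0},
  {"dp": [0,0,-40],"spin": -0.14},
  {"dp": [0,0,-40],"spin": -0.14},
  {"dp": [0,0,-30],"spin": -0.14},
])

```text
clock: 15.9
position: [0.6859, 0.1514, 0.3411]
ee_rot: [0.937, 0.349, 0.002, 0.0]
ft_force: [0.4, 0.7, -0.8]
grip_width: 1.002
grasp_force: 0.0
```

Emit:
arm_command([
  {"dp": [0,0,0],"spin": -0.14},
  {"dp": [0,0,0],"spin": -0.14},
  {"dp": [0,0,0],"spin": -0.14},
  {"dp": [0,0,0],"spin": -0.14},
  {"dp": [0,0,0],"spin": -0.14},
])

```text
clock: 16.4
position: [0.6858, 0.1513, 0.3381]
ee_rot: [0.76, 0.649, 0.0, 0.0]
ft_force: [0.5, -0.5, -0.5]
grip_width: 1.001
grasp_force: 0.0
```

Emit:
arm_command([
  {"dp": [0,0,0],"spin": -0.14},
  {"dp": [0,0,0],"spin": -0.14},
  {"dp": [0,0,0],"spin": -0.14},
  {"dp": [0,0,0],"spin": -0.14},
  {"dp": [0,0,0],"spin": -0.14},
])

```text
clock: 16.9
position: [0.6858, 0.1512, 0.3381]
ee_rot: [0.492, 0.871, 0.0, 0.001]
ft_force: [0.7, 0.0, 0.4]
grip_width: 0.999
grasp_force: 0.0
```

Emit:
arm_command([
  {"dp": [15,-39,0],"spin": 0},
  {"dp": [15,-39,0],"spin": 0},
  {"dp": [15,-39,0],"spin": 0},
  {"dp": [15,-39,0],"spin": 0},
  {"dp": [15,-39,0],"spin": 0},
])

```text
clock: 17.4
position: [0.4783, 0.1158, 0.3375]
ee_rot: [0.494, 0.869, -0.0, 0.001]
ft_force: [-0.2, 0.2, 0.7]
grip_width: 1.001
grasp_force: 0.0
```

Emit:
arm_command([
  {"dp": [14,-40,0],"spin": 0},
  {"dp": [0,0,0],"spin": 0},
  {"dp": [0,0,0],"spin": 0},
])

```text
clock: 17.7
position: [0.438, 0.1075, 0.3381]
ee_rot: [0.494, 0.869, 0.0, 0.002]
ft_force: [0.8, 0.2, -0.3]
grip_width: 0.999
grasp_force: 0.0
```

Run:
```python
from h import *
r,o,ot=wlook("w6","blue",.046,(.438,.106),.09)
print(finder.find_in("wrist","stapler")[:1])
if r: go(*r[0],r[1],obs=o)
```

```text
w6 blue ([0.43709999322891235, 0.10920000076293945], -1.034, [0.029100000858306885, 0.10899999737739563])
[{'position': [0.4353, 0.1157, 0.0464], 'score': 0.84}]
pos [0.438  0.1075 0.3381] yaw 2.107 -> dx,dy [2.  0.1] spin -0.00013075573091470005 az-rel 1.86
```

View pics/w6.png

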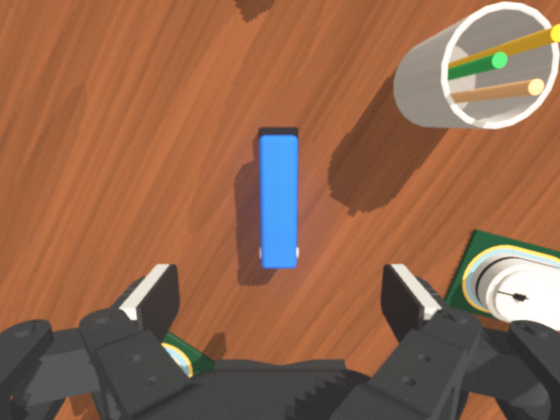

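Emit:
arm_command([
  {"dp": [4,0,30],"spin": 0},
  {"dp": [0,0,40],"spin": 0},
  {"dp": [0,0,35],"spin": 0},
  {"dp": [0,0,25],"spin": 0},
  {"dp": [0,0,11],"spin": 0},
])

```text
clock: 18.3
position: [0.4363, 0.1112, 0.1935]
ee_rot: [0.494, 0.869, -0.001, -0.002]
ft_force: [-0.1, 0.3, 0.2]
grip_width: 1.003
grasp_force: 0.0
```

Emit:
arm_command([
  {"dp": [0,0,0],"spin": 0},
  {"dp": [0,0,0],"spin": 0},
])

```text
clock: 18.5
position: [0.4372, 0.1114, 0.1966]
ee_rot: [0.494, 0.869, 0.001, 0.0]
ft_force: [-0.4, -0.5, -0.1]
grip_width: 0.998
grasp_force: 0.0
```

Emit:
arm_command([
  {"dp": [0,0,0],"spin": 0},
  {"dp": [0,0,0],"spin": 0},
  {"dp": [0,0,0],"spin": 0},
  {"dp": [0,0,0],"spin": 0},
  {"dp": [0,0,0],"spin": 0},
], grip=1)

```text
clock: 19.0
position: [0.4366, 0.111, 0.1962]
ee_rot: [0.494, 0.869, 0.0, 0.0]
ft_force: [-0.9, -1.1, 6.9]
grip_width: 0.346
grasp_force: 40.5
```

Emit:
arm_command([
  {"dp": [0,0,0],"spin": 0},
  {"dp": [0,0,0],"spin": 0},
  {"dp": [0,0,0],"spin": 0},
  {"dp": [0,0,0],"spin": 0},
  {"dp": [0,0,0],"spin": 0},
])

```text
clock: 19.5
position: [0.4366, 0.111, 0.1962]
ee_rot: [0.494, 0.869, 0.0, 0.0]
ft_force: [-1.4, -0.9, 7.4]
grip_width: 0.342
grasp_force: 40.6
```

Emit:
arm_command([
  {"dp": [0,0,-10],"spin": 0},
  {"dp": [0,0,-20],"spin": 0},
  {"dp": [0,0,-30],"spin": 0},
  {"dp": [0,0,0],"spin": 0},
])

```text
clock: 19.9
position: [0.4374, 0.1116, 0.2592]
ee_rot: [0.494, 0.869, 0.002, 0.002]
ft_force: [0.4, 0.2, -1.8]
grip_width: 0.345
grasp_force: 39.9
```

Emit:
arm_command([
  {"dp": [0,0,-22],"spin": -0.1435},
  {"dp": [0,0,-22],"spin": -0.1435},
  {"dp": [0,0,-22],"spin": -0.1435},
  {"dp": [0,0,-22],"spin": -0.1435},
  {"dp": [0,0,-22],"spin": -0.1435},
])

```text
clock: 20.4
position: [0.436, 0.111, 0.3664]
ee_rot: [0.154, 0.988, -0.0, -0.0]
ft_force: [0.7, -0.7, -1.0]
grip_width: 0.343
grasp_force: 39.9
```

Emit:
arm_command([
  {"dp": [0,0,0],"spin": -0.1435},
  {"dp": [0,0,0],"spin": -0.1435},
  {"dp": [-12,39,0],"spin": 0},
  {"dp": [-12,39,0],"spin": 0},
  {"dp": [-12,39,0],"spin": 0},
])

```text
clock: 20.9
position: [0.476, 0.2279, 0.3656]
ee_rot: [0.015, 1.0, -0.0, 0.0]
ft_force: [0.1, 0.3, -0.2]
grip_width: 0.341
grasp_force: 40.2
```

Emit:
arm_command([
  {"dp": [-12,39,0],"spin": 0},
  {"dp": [-12,39,0],"spin": 0},
  {"dp": [-12,39,0],"spin": 0},
  {"dp": [-12,39,0],"spin": 0},
  {"dp": [-12,39,0],"spin": 0},
])

```text
clock: 21.4
position: [0.5419, 0.4214, 0.3648]
ee_rot: [0.015, 1.0, -0.0, -0.0]
ft_force: [0.2, 0.4, -0.4]
grip_width: 0.343
grasp_force: 40.2
```

Emit:
arm_command([
  {"dp": [0,0,0],"spin": 0},
  {"dp": [0,0,0],"spin": 0},
])

```text
clock: 21.6
position: [0.5409, 0.421, 0.3645]
ee_rot: [0.014, 1.0, -0.0, -0.001]
ft_force: [-0.1, 0.6, -0.8]
grip_width: 0.341
grasp_force: 40.4
```

Run:
```python
from h import *
wlook("w7","felt",.005,(.543,.4195),.09); go(.5425,.4195,-.029)
```

```text
w7 felt ([0.4875999987125397, 0.421999990940094], 1.539, [0.007400000002235174, 0.03929999843239784])
pos [0.5413 0.4198 0.365 ] yaw 3.113 -> dx,dy [-1.2 -0.3] spin -2.426151446321967e-05 az-rel 2.45
```

View pics/w7.png

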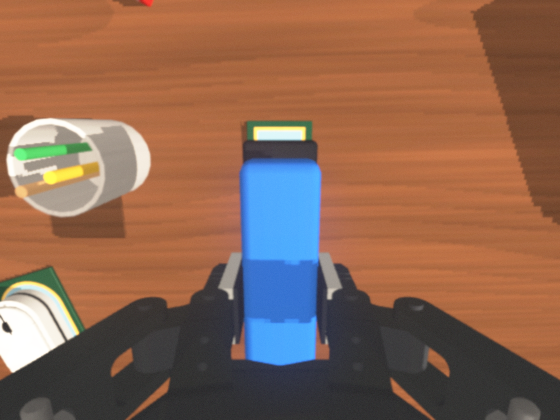

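Emit:
arm_command([
  {"dp": [-2,0,40],"spin": 0},
  {"dp": [0,0,40],"spin": 0},
  {"dp": [0,0,40],"spin": 0},
  {"dp": [0,0,25],"spin": 0},
  {"dp": [0,0,10],"spin": 0},
])

```text
clock: 22.15
position: [0.5434, 0.4176, 0.2081]
ee_rot: [0.015, 1.0, -0.002, -0.001]
ft_force: [-0.9, -0.9, -0.4]
grip_width: 0.34
grasp_force: 40.4
```

Emit:
arm_command([
  {"dp": [0,0,4],"spin": 0},
  {"dp": [0,0,2],"spin": 0},
  {"dp": [0,0,0],"spin": 0},
  {"dp": [0,0,0],"spin": 0},
])

```text
clock: 22.55
position: [0.5437, 0.4203, 0.2061]
ee_rot: [0.015, 1.0, 0.001, 0.001]
ft_force: [-0.3, -0.4, -1.6]
grip_width: 0.339
grasp_force: 40.4
```

Emit:
arm_command([
  {"dp": [0,0,2],"spin": 0},
  {"dp": [0,0,0],"spin": 0},
  {"dp": [0,0,0],"spin": 0},
])

```text
clock: 22.85
position: [0.5434, 0.42, 0.2028]
ee_rot: [0.015, 1.0, -0.0, 0.0]
ft_force: [0.1, 0.2, -1.1]
grip_width: 0.342
grasp_force: 40.4
```

Emit:
arm_command([
  {"dp": [0,0,2],"spin": 0},
  {"dp": [0,0,0],"spin": 0},
  {"dp": [0,0,0],"spin": 0},
])

```text
clock: 23.15
position: [0.5435, 0.4202, 0.2014]
ee_rot: [0.015, 1.0, 0.0, 0.0]
ft_force: [-2.7, -1.7, 5.9]
grip_width: 0.341
grasp_force: 41.2
```

Emit:
arm_command([
  {"dp": [0,0,0],"spin": 0},
  {"dp": [0,0,0],"spin": 0},
  {"dp": [0,0,0],"spin": 0},
  {"dp": [0,0,0],"spin": 0},
  {"dp": [0,0,0],"spin": 0},
], grip=-1)

```text
clock: 23.65
position: [0.5434, 0.42, 0.2006]
ee_rot: [0.015, 1.0, -0.0, -0.0]
ft_force: [-0.5, -0.2, 0.0]
grip_width: 1.0
grasp_force: 0.0
```

Emit:
arm_command([
  {"dp": [0,0,-15],"spin": 0},
  {"dp": [0,0,-25],"spin": 0},
  {"dp": [0,0,-40],"spin": 0.118},
  {"dp": [0,0,-40],"spin": 0.118},
  {"dp": [0,0,-40],"spin": 0.118},
])

```text
clock: 24.15
position: [0.543, 0.42, 0.3637]
ee_rot: [0.193, 0.981, 0.0, 0.0]
ft_force: [0.0, 0.5, 0.4]
grip_width: 0.997
grasp_force: 0.0
```

Emit:
arm_command([
  {"dp": [0,0,0],"spin": 0.118},
  {"dp": [20,-34,0],"spin": 0},
  {"dp": [20,-34,0],"spin": 0},
  {"dp": [20,-34,0],"spin": 0},
  {"dp": [20,-34,0],"spin": 0},
])

```text
clock: 24.65
position: [0.4063, 0.3387, 0.3615]
ee_rot: [0.248, 0.969, 0.0, 0.0]
ft_force: [0.3, -0.2, 0.7]
grip_width: 0.997
grasp_force: 0.0
```

Emit:
arm_command([
  {"dp": [20,-34,0],"spin": 0},
  {"dp": [20,-34,0],"spin": 0},
  {"dp": [0,0,0],"spin": 0},
  {"dp": [0,0,0],"spin": 0},
])

```text
clock: 25.05
position: [0.3396, 0.2988, 0.362]
ee_rot: [0.248, 0.969, 0.0, 0.002]
ft_force: [1.4, 1.2, 0.5]
grip_width: 0.999
grasp_force: 0.0
```

Run:
```python
from h import *
r,o,ot=wlook("w8","red",.022,(.341,.298))
print(blob(ot,.441,.398,2500,masks(ot)["red"],(.341,.298)))
o2=ortho("wrist",cv2.imread("pics/w8.png"),.241,.441,.198,.398,.066,2500,o)
print("grip",blob(o2,.441,.398,2500,masks(o2)["black"],(.341,.298),.03))
print(finder.find_in("wrist","stamp")[:1])
if r: go(*r[0],r[1],obs=o)
```

```text
w8 red ([0.34060001373291016, 0.3034000098705292], -0.514, [0.04670000076293945, 0.048500001430511475])
([0.34060001373291016, 0.3034000098705292], -0.514, [0.04670000076293945, 0.048500001430511475])
grip None
[{'position': [0.3369, 0.304, 0.0211], 'score': 0.76}]
pos [0.3396 0.2988 0.362 ] yaw 2.641 -> dx,dy [1.4 4.5] spin 0.01292198184988802 az-rel 1.9
```

View pics/w8.png

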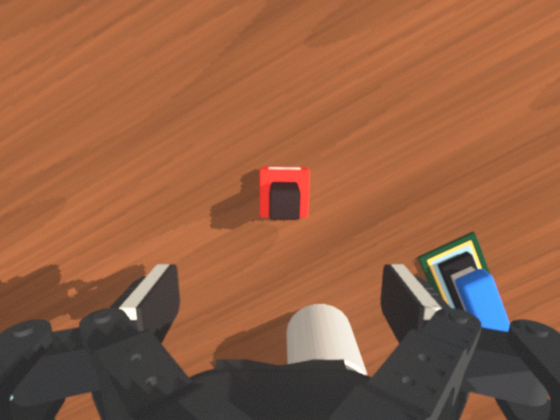

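Emit:
arm_command([
  {"dp": [1,4,40],"spin": 0.01},
  {"dp": [0,0,40],"spin": 0},
  {"dp": [0,0,40],"spin": 0},
  {"dp": [0,0,24],"spin": 0},
  {"dp": [0,0,10],"spin": 0},
])

```text
clock: 25.65
position: [0.341, 0.3028, 0.2043]
ee_rot: [0.253, 0.968, -0.001, -0.002]
ft_force: [0.4, 0.3, 0.5]
grip_width: 0.994
grasp_force: 0.0
```

Emit:
arm_command([
  {"dp": [0,0,0],"spin": 0},
  {"dp": [0,0,0],"spin": 0},
])

```text
clock: 25.85
position: [0.3418, 0.3035, 0.2076]
ee_rot: [0.253, 0.968, 0.001, 0.0]
ft_force: [0.6, 0.7, 0.2]
grip_width: 1.001
grasp_force: 0.0
```

Emit:
arm_command([
  {"dp": [0,0,0],"spin": 0},
  {"dp": [0,0,0],"spin": 0},
  {"dp": [0,0,0],"spin": 0},
  {"dp": [0,0,0],"spin": 0},
  {"dp": [0,0,0],"spin": 0},
], grip=1)

```text
clock: 26.35
position: [0.3413, 0.3028, 0.2071]
ee_rot: [0.253, 0.967, 0.0, 0.0]
ft_force: [-0.9, -0.5, 5.1]
grip_width: 0.296
grasp_force: 41.8
```

Emit:
arm_command([
  {"dp": [0,0,0],"spin": 0},
  {"dp": [0,0,0],"spin": 0},
  {"dp": [0,0,0],"spin": 0},
  {"dp": [0,0,0],"spin": 0},
  {"dp": [0,0,0],"spin": 0},
])

```text
clock: 26.85
position: [0.3414, 0.3029, 0.2071]
ee_rot: [0.253, 0.967, 0.0, 0.0]
ft_force: [-0.8, -1.9, 5.6]
grip_width: 0.297
grasp_force: 41.9
```

Emit:
arm_command([
  {"dp": [0,0,-10],"spin": 0},
  {"dp": [0,0,-20],"spin": 0},
  {"dp": [0,0,-30],"spin": 0},
  {"dp": [0,0,0],"spin": 0},
])

```text
clock: 27.25
position: [0.3418, 0.3039, 0.2702]
ee_rot: [0.253, 0.968, 0.002, 0.002]
ft_force: [0.5, 0.2, -1.7]
grip_width: 0.299
grasp_force: 41.1
```

Emit:
arm_command([
  {"dp": [0,0,-18],"spin": 0.1433},
  {"dp": [0,0,-18],"spin": 0.1433},
  {"dp": [0,0,-18],"spin": 0.1433},
  {"dp": [0,0,-18],"spin": 0.1433},
  {"dp": [0,0,-18],"spin": 0.1433},
])

```text
clock: 27.75
position: [0.3409, 0.3027, 0.3572]
ee_rot: [0.578, 0.816, -0.0, -0.0]
ft_force: [0.6, 0.4, -0.7]
grip_width: 0.3
grasp_force: 41.0
```

Emit:
arm_command([
  {"dp": [0,0,0],"spin": 0.1433},
  {"dp": [0,0,0],"spin": 0.1433},
  {"dp": [0,0,0],"spin": 0.1433},
  {"dp": [0,0,0],"spin": 0.1433},
  {"dp": [0,0,0],"spin": 0},
])

```text
clock: 28.25
position: [0.341, 0.3027, 0.3564]
ee_rot: [0.784, 0.62, -0.0, 0.0]
ft_force: [-0.2, -0.0, -0.4]
grip_width: 0.299
grasp_force: 41.0
```

Emit:
arm_command([
  {"dp": [-34,22,0],"spin": 0},
  {"dp": [-34,22,0],"spin": 0},
  {"dp": [-34,22,0],"spin": 0},
  {"dp": [-34,22,0],"spin": 0},
  {"dp": [-34,22,0],"spin": 0},
])

```text
clock: 28.75
position: [0.4096, 0.1105, 0.3567]
ee_rot: [0.782, 0.623, 0.0, 0.0]
ft_force: [0.7, 0.2, -1.6]
grip_width: 0.299
grasp_force: 40.9
```

Emit:
arm_command([
  {"dp": [-34,22,0],"spin": 0},
  {"dp": [-34,22,0],"spin": 0},
  {"dp": [-34,22,0],"spin": 0},
  {"dp": [-39,-4,0],"spin": 0},
  {"dp": [-39,-4,0],"spin": 0},
])

```text
clock: 29.25
position: [0.4245, -0.0778, 0.3564]
ee_rot: [0.782, 0.623, -0.0, -0.0]
ft_force: [1.6, -0.5, -2.0]
grip_width: 0.296
grasp_force: 41.1
```

Emit:
arm_command([
  {"dp": [-39,-4,0],"spin": 0},
  {"dp": [-39,-4,0],"spin": 0},
  {"dp": [-39,-4,0],"spin": 0},
  {"dp": [-39,-4,0],"spin": 0},
  {"dp": [-39,-4,0],"spin": 0},
])

```text
clock: 29.75
position: [0.3601, -0.2629, 0.3567]
ee_rot: [0.782, 0.623, -0.0, 0.0]
ft_force: [-0.0, -0.8, -1.4]
grip_width: 0.298
grasp_force: 41.1
```

Emit:
arm_command([
  {"dp": [-30,-4,0],"spin": 0},
  {"dp": [0,0,0],"spin": 0},
  {"dp": [0,0,0],"spin": 0},
])

```text
clock: 30.05
position: [0.35, -0.29, 0.3564]
ee_rot: [0.783, 0.622, 0.0, -0.0]
ft_force: [-0.2, 0.3, -1.0]
grip_width: 0.297
grasp_force: 41.0
```

Run:
```python
from h import *
wlook("w9","felt",.005,(.3455,-.2985),.06); go(.3455,-.2985,1.34)
```

```text
w9 felt ([0.3490000069141388, -0.2851000130176544], -0.233, [0.02630000002682209, 0.0502999983727932])
pos [ 0.3505 -0.2892  0.3565] yaw 1.344 -> dx,dy [-10.1  -2.8] spin 0.0037207174686961775 az-rel 2.05
```

View pics/w9.png

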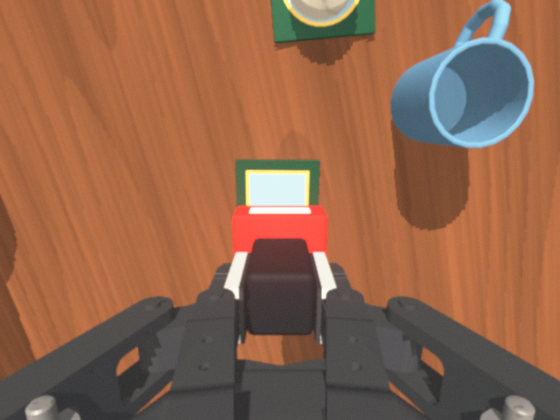

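Emit:
arm_command([
  {"dp": [-10,-3,30],"spin": 0},
  {"dp": [0,0,40],"spin": 0},
  {"dp": [0,0,40],"spin": 0},
  {"dp": [0,0,20],"spin": 0},
  {"dp": [0,0,8],"spin": 0},
])

```text
clock: 30.6
position: [0.345, -0.2973, 0.2167]
ee_rot: [0.782, 0.623, -0.0, -0.002]
ft_force: [-0.4, 0.4, -0.9]
grip_width: 0.303
grasp_force: 41.0
```

Emit:
arm_command([
  {"dp": [0,0,4],"spin": 0},
  {"dp": [0,0,2],"spin": 0},
  {"dp": [0,0,0],"spin": 0},
  {"dp": [0,0,0],"spin": 0},
])

```text
clock: 31.0
position: [0.3454, -0.2992, 0.2137]
ee_rot: [0.784, 0.621, 0.0, 0.001]
ft_force: [-0.6, -0.1, -0.2]
grip_width: 0.294
grasp_force: 41.0
```

Emit:
arm_command([
  {"dp": [0,0,1],"spin": 0},
  {"dp": [0,0,0],"spin": 0},
  {"dp": [0,0,0],"spin": 0},
])

```text
clock: 31.3
position: [0.3451, -0.2991, 0.2121]
ee_rot: [0.784, 0.621, 0.0, 0.0]
ft_force: [0.1, 0.5, 2.0]
grip_width: 0.298
grasp_force: 41.3
```

Emit:
arm_command([
  {"dp": [0,0,0],"spin": 0},
  {"dp": [0,0,0],"spin": 0},
  {"dp": [0,0,0],"spin": 0},
  {"dp": [0,0,0],"spin": 0},
  {"dp": [0,0,0],"spin": 0},
], grip=-1)

```text
clock: 31.8
position: [0.345, -0.299, 0.2117]
ee_rot: [0.784, 0.621, -0.0, 0.0]
ft_force: [0.1, 0.5, 0.1]
grip_width: 0.999
grasp_force: 0.0
```

Emit:
arm_command([
  {"dp": [0,0,-15],"spin": 0},
  {"dp": [0,0,-35],"spin": 0},
  {"dp": [0,0,-45],"spin": 0},
  {"dp": [0,0,-45],"spin": 0},
  {"dp": [0,0,-45],"spin": 0},
])

```text
clock: 32.3
position: [0.3446, -0.2987, 0.3986]
ee_rot: [0.784, 0.621, 0.0, 0.0]
ft_force: [1.4, -0.5, 0.0]
grip_width: 0.999
grasp_force: 0.0
```

Emit:
arm_command([
  {"dp": [-40,-8,0],"spin": 0},
  {"dp": [-40,-8,0],"spin": 0},
  {"dp": [-40,-8,0],"spin": 0},
  {"dp": [-40,-8,0],"spin": 0},
  {"dp": [-40,-8,0],"spin": 0},
])

```text
clock: 32.8
position: [0.2595, -0.4859, 0.3968]
ee_rot: [0.784, 0.621, -0.0, 0.0]
ft_force: [0.4, -0.6, 0.3]
grip_width: 0.998
grasp_force: 0.0
```

Emit:
arm_command([
  {"dp": [0,0,0],"spin": 0},
  {"dp": [0,0,0],"spin": 0},
  {"dp": [0,0,0],"spin": 0},
])

```text
clock: 33.1
position: [0.2612, -0.4838, 0.3966]
ee_rot: [0.783, 0.622, 0.0, -0.0]
ft_force: [0.3, -0.4, -0.1]
grip_width: 1.003
grasp_force: 0.0
```

Run:
```python
from h import *
N=dict(stapler=("blue",.051,(.543,.42)),mouse=("white",.033,(.686,.15)),weight=("white",.033,(.425,-.122)),stamp=("red",.027,(.3455,-.2985)))
ims=[]
for c in ["top","scene"]:
    im=viewer.camera(c)
    for n,(k,z,p) in N.items():
        o=ortho(c,im,.2,.9,-.6,.6,z,1500);print(c,n,blob(o,.9,.6,1500,masks(o)[k],p,.07))
    for t in ["mug","pencup"]: print(t,[d["position"] for d in finder.find_in(c,t)[:1]])
    if c=="top":
        cv2.imwrite("pics/final.png",cv2.hconcat([cv2.resize(ortho(c,im,p[0]-.08,p[0]+.08,p[1]-.08,p[1]+.08,.005,1200),(200,200)) for _,_,p in N.values()]))
```

```text
top stapler ([0.544700026512146, 0.41519999504089355], -0.027, [0.02710000053048134, 0.10679999738931656])
top mouse ([0.6811000108718872, 0.1476999968290329], 0.297, [0.07199999690055847, 0.11710000038146973])
top weight ([0.42100000381469727, -0.11999999731779099], -1.571, [0.06729999929666519, 0.06800000369548798])
top stamp ([0.34459999203681946, -0.3021000027656555], 1.326, [0.039500001817941666, 0.04540000110864639])
mug [[0.5095, -0.2373, 0.0342]]
pencup [[0.5044, 0.2556, 0.0543]]
scene stapler ([0.5514000058174133, 0.41679999232292175], -0.027, [0.03420000150799751, 0.1137000024318695])
scene mouse ([0.6930999755859375, 0.15299999713897705], 0.247, [0.06360000371932983, 0.11479999870061874])
scene weight ([0.4359999895095825, -0.1193000003695488], -0.0, [0.06400000303983688, 0.08129999786615372])
scene stamp ([0.3504999876022339, -0.3000999987125397], -0.207, [0.051600001752376556, 0.05810000002384186])
mug [[0.5205, -0.2328, 0.051]]
pencup [[0.5156, 0.2558, 0.0658]]
```

View pics/final.png

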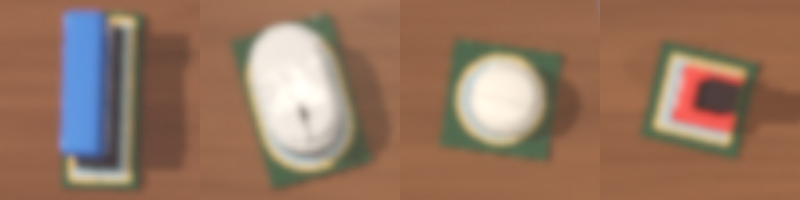

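The crops of the four pads show each thing upright inside its outline, apart from the leaning look of the view. The measured positions agree to a few mm, and the mug and pencil cup have not moved.

```bash
python3 -c "
from h import *
print(manip.hand_in())"
```

```text
the job is handed in; nothing more can be done
None
```

I handed the job in at about 34 s with the stapler, mouse, paperweight and stamp set down and released on their own pads; the final pictures show each upright and centred to within a few mm, and the mug and pencil cup unmoved, though the hand-in returned no verdict.

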